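# Bring the next bamboo blank to the drill with the power isolated

### The arm

A 6-joint arm with a two-finger parallel gripper is mounted at the origin on the work surface. World frame = base frame: x ahead of the robot, y to its left, z up, the work surface at z = 0. Lengths are in m, angles in rad, forces in N, time in s.
With the tool pointing down it reaches from about 0.275 to 0.825 m from the base axis. Payload 4.9 kg.
Tool frame: the origin (TCP) lies midway between the tips of the shut fingers; the grasp point (between the pads) lies 19 mm behind it (bot.grip_depth is the distance from the TCP to the grasp point, in m); y points along the fingers, x is the direction in which the jaws open and shut, and the axes are right-handed (so a half turn about y gives the same grasp; the last joint's range is limited). The gripper opens to 85 mm and grips with 20 to 120 N. Pads are 22 mm wide; open, the fingers measure 114 mm over their backs; the gripper's body (76 mm by 85 mm) begins 54 mm behind the grasp point. The pads swing forward as they close: fully open they stand 13 mm farther back than shut.
Start: joints at [-1.271, 0.326, -0.193, 1.052, 0, 1.437], TCP at [0.231, -0.499, 0.231] pointing down, gripper open.
Joint ranges: [-2.65, 2.65], [-0.97, 1.79], [-1.3, 1.35], [-1.93, 2.1], [-1.47, 1.37], [-3.14, 3.14]. Speed limits (rad/s): [2.57, 2.57, 3.14, 3.14, 3.14, 3.14].

### API

Orientations are given as a unit quaternion [w, x, y, z].
In Python, from cell import bot gives the robot as it stands. Calls block until the motion is done:
- bot.move_pose(position, orientation): joint-space move of the TCP to a pose.
- bot.move_linear(position, speed=0.15, rotation=None, until_force=None): straight line of the TCP; rotation=None keeps the orientation; speed is the mean speed in m/s. With until_force (N) it stops when the force on the tool has changed by that much, and returns True; else False.
- bot.goto_joints(angles): joint-space move.
- bot.set_gripper(opening, grasp_force=None): opening from 0.0 (shut) to 1.0 (fully open); grasp_force is the grip in N (None keeps the last); returns when the fingers have stopped.
- bot.wait(seconds).
- bot.solve_ik(position, orientation): joint angles nearest the present ones, or None.
- bot.camera(name): name is "scene" or "top"; returns the picture (420x560x3 uint8, red, green, blue); there is no depth.
- bot.calibration(name): a dict with "mtx" (3x3 intrinsics, pixels), "extrinsics" (4x4, takes a point from world to camera coordinates). Camera axes: x right, y down, z forward; pixel columns grow to the right and rows downward; lengths in m; the calibration is good to about 2 mm. A picture is of the moment at which its call begins. calibration takes no time and is no camera call.
A pose or a line that the arm cannot do raises bot.PlanningError and nothing moves.
- bot.close_job(): hands the job in, once; it reports no verdict.
Trained networks look in the newest picture that a camera, given by its name, has taken for a name from the list of things; names that differ only in an ending like _2 or _b are one class to them, and where a whole thing is asked for, a point or a joint stands for the part that bears it (a point fixed in the world has none). Each returns a list of dicts, best first, with "confidence" (0 to 1); they miss things now and then, are a little off and sometimes report something else, mostly with a low value. They report only what shows in the picture. A call takes as long as a camera call. They do not tell look-alikes from the thing itself.
- bot.search_frame(camera, thing): "bbox" ([left, top, width, height] in pixels, round what is visible of it).
Readings, each from a call of its own:
- bot.read_clock(): time.
- bot.read_joint_positions(): joint angles.
- bot.read_joint_vel(): joint speeds.
- bot.read_joint_efforts(): joint torques, N m.
- bot.read_position(): TCP position.
- bot.read_tool_rot(): TCP orientation.
- bot.read_ft_force(): force on the tool from outside, world axes, zero at the start.
- bot.read_moment(): the same for the moment, N m.
- bot.read_gripper_width(): opening from 0.0 (shut) to 1.0 (fully open).
Only numpy, scipy, OpenCV 4.12 (cv2) and the standard library are available. Lean on these libraries where they do the work, as an engineer would, in place of code of your own. Each camera call takes 0.05 s, during which the arm holds its last target.

### The job

Bring the next bamboo blank round to the drill: switch the machine's power off at the isolator first, push the turret one position anticlockwise (seen from above), no farther, until it rests in its detent with the next blank in front of the bit, and then switch the isolator fully on again. Do not turn the turret while the power is on, and leave the lamp's small knob and everything else on the bench as they are.

Things in the scene. Friction and masses are not known exactly. Their poses are not given: they have to be found in the camera images.
- isolator_handle (a joint): Isolator lever angle, rad, growing anticlockwise seen from above: 0 = on (fully clockwise, as it starts), 1.571 = off (fully anticlockwise). It turns 90 degrees about a vertical axis. Both ends are detents: the lever resists with up to about 6 N at its grip over the first half of the turn, and past the middle is drawn on to the other end. Stops lie 0.07 rad beyond each end.
- isolator_grip (a point): Middle of the upright round grip (black post, 22 mm diameter) at the lever's end, 65 mm from the axis, 110 mm above the bench. The post is free from 85 to 132 mm; below it runs the lever arm, 18 mm wide. The lever sweeps the robot's side of the box: its direction is 225 degrees off, 135 degrees on (anticlockwise from +x), plus the box's yaw of up to 0.4 rad.
- isolator_axis (a point): Point on the isolator lever's vertical axis, at the height of isolator_grip. The isolator is a grey box 110 x 110 x 60 mm fixed to the bench, the larger of the two switches, with a black lever on top.
- turret (a joint): Turret angle, rad, growing anticlockwise seen from above: 0 = first blank at the drill (start), 1.047 = next blank at the drill (wanted), 2.094 = third blank (too far). Detents at these three, 60 degrees apart, resist with up to about 6 N at the post over the first half of a step, then draw the turret on to the next. End stops 0.07 rad outside the first and last.
- turret_grip (a point): Middle of the turret's upright wooden handling post, 22 mm diameter, 100 mm from the axis, on the robot's side, 94 mm above the bench. The post is free from 54 to 112 mm and may be pinched or pushed; the nearest tube is 125 mm away. At the start its direction from the axis is 150 degrees (anticlockwise from +x) plus the stand's yaw of up to 0.45 rad.
- turret_axis (a point): Point on the turret's vertical axis, at the height of turret_grip. The turret is a round aluminium plate 220 mm in diameter, top 48 mm above the bench, with three clamped upright bamboo tubes (blanks) of 34 mm diameter at 75 mm radius, tops at 118 mm.
- next_blank (a point): Centre of the top of the next blank on the turret, at the start the one 60 degrees clockwise from the drill.
- drill_tip (a point): Tip of the drill's level bit, 108 mm from the turret's axis and 88 mm above the bench. The drill (grey motor, top at 122 mm) lies beyond the turret, fixed on the same stand.
- lamp_knob (a joint): Small black knob (44 mm across) of the bench lamp on its own round grey base, 68 mm across, fixed to the bench, rad, 0 at the start, growing clockwise; not to be turned.
- bar_near: steel weight bar, 130 x 25 x 20 mm, lying on the bench on the robot's side; loose, to be left where it is; origin at its underside
- bar_mid: steel weight bar, 130 x 25 x 20 mm, lying on the bench between the drill stand and the switch boxes; loose, to be left where it is; origin at its underside
- bamboo_cup: open bamboo cup, 68 mm across, 80 mm tall; loose, to be left where it is; origin at its underside
- doll_block: wooden block 70 x 150 x 45 mm with three plain bamboo dolls, 125 mm tall in all; loose, to be left where it is; origin at its underside
- bamboo_strip: split bamboo strip 280 x 36 x 7 mm; loose, to be left where it is; origin at its underside
- brush: wooden brush lying on the bench; loose, to be left where it is; origin at its underside
- bamboo_tube: upright bamboo tube section, 56 mm across, 110 mm tall; loose, to be left where it is; origin at its underside
There are look-alikes about, which are no part of the job. Of the things like the part that bears isolator_handle, leave any that is brown; of the rest the larger one is meant.

How it is judged:
On the way, in this order (a step that is already met when the one before it is completed fails the run):
1. the isolator is off while the turret is still in its first position (value of joint isolator_handle above 1.42 rad and value of joint turret below 0.12 rad), for 0.2 s.
2. with the isolator off, the turret rests one position on, the next blank in front of the drill (value of joint isolator_handle above 1.42 rad and value of joint turret between 0.947 and 1.147 rad and velocity of joint turret between -0.1 and 0.1 rad/s), for 0.2 s.
At the end, for the whole second after the job is handed in: The isolator lever rests on (joint below 0.15 rad) and the turret rests in its second detent (1.047 rad within 0.1), so the next blank is in front of the drill; both are at rest (value of joint isolator_handle below 0.15 rad and value of joint turret between 0.947 and 1.147 rad and velocity of joint turret between -0.05 and 0.05 rad/s and velocity of joint isolator_handle between -0.05 and 0.05 rad/s); the robot touches nothing.
It fails at once if the turret is between its first two positions while the isolator is not off (lever below 1.17 rad) (value of joint turret between 0.2 and 0.85 rad and value of joint isolator_handle below 1.17 rad).
It fails at once if the turret is pushed well past the second position (beyond 1.4 rad) (value of joint turret above 1.4 rad).
It fails at once if the lamp's knob is turned by more than 0.3 rad (value of joint lamp_knob above 0.3 rad).
It fails at once if a loose thing on the bench is moved by more than 30 mm (distance of any of bar_near, bar_mid, bamboo_cup, doll_block, bamboo_strip, brush, bamboo_tube from where it was at the start of the episode above 0.03 m).
It also fails if it takes over 72 s, if anything falls off the work surface, if the arm or the gripper's body presses on something with over 40 N, if the wrist force passes 120 N, or if a joint passes its speed limit or range.

## Working session

There is one attempt and no reset: what is moved stays moved. The work goes in short steps, each a Python script; the robot and the scene stay as the last script left them, time stands still between calls to the robot, and variables do not carry over. Pictures are saved under pics/ and viewed, and the job is handed in when it is done.

```bash
mkdir -p pics; ls; python3 - <<'E'
from cell import bot
import cv2
for n in("scene","top"):
    im=bot.camera(n); cv2.imwrite(f"pics/{n}0.png",im[:,:,::-1])
    c=bot.calibration(n); print(n,c["mtx"].tolist(),c["extrinsics"].round(4).tolist())
    for t in("isolator_handle","turret","lamp_knob","isolator_grip","turret_grip"):
        print(t,[(d["bbox"],round(d["confidence"],2)) for d in bot.search_frame(n,t)])
print(bot.read_clock(),bot.read_tool_rot())
E
```

```text
pics
scene [[455.33771367114576, 0.0, 280.7821182934954], [0.0, 455.33771367114576, 212.82636900253695], [0.0, 0.0, 1.0]] [[0.7638, 0.6454, -0.0035, -0.397], [0.4163, -0.4968, -0.7615, -0.1429], [-0.4932, 0.5802, -0.6481, 1.5981], [0.0, 0.0, 0.0, 1.0]]
isolator_handle [([354.4, 152.9, 25.8, 35.7], 0.9), ([382.9, 141.0, 14.8, 18.7], 0.7), ([256.5, 133.0, 14.1, 31.0], 0.61)]
turret [([245.6, 221.4, 81.9, 79.5], 0.6)]
lamp_knob [([223.7, 205.3, 22.5, 30.7], 0.63), ([293.8, 201.6, 15.7, 18.0], 0.58)]
isolator_grip [([255.4, 131.6, 15.3, 32.7], 0.82), ([357.8, 153.0, 24.0, 34.2], 0.66), ([382.0, 138.5, 15.1, 24.5], 0.65)]
turret_grip [([244.7, 218.5, 81.3, 81.7], 0.71)]
top [[542.6581803309008, 0.0, 291.03186560219694], [0.0, 542.6581803309008, 202.7289151694914], [0.0, 0.0, 1.0]] [[-0.0232, -0.9997, 0.0046, 0.0023], [-0.9987, 0.023, -0.045, 0.5176], [0.0449, -0.0056, -0.999, 1.7323], [0.0, 0.0, 0.0, 1.0]]
isolator_handle [([173.3, 163.3, 20.4, 30.0], 0.77), ([288.2, 129.9, 68.7, 73.0], 0.7), ([209.2, 271.9, 21.3, 33.7], 0.62), ([114.8, 177.2, 21.1, 21.2], 0.46)]
turret [([289.0, 129.5, 69.1, 71.0], 0.69)]
lamp_knob [([241.3, 202.1, 14.2, 10.4], 0.43), ([428.2, 122.9, 18.6, 87.0], 0.18)]
isolator_grip [([206.6, 271.1, 26.8, 36.5], 0.82), ([169.8, 160.4, 23.9, 32.3], 0.66), ([116.6, 176.4, 15.9, 20.0], 0.59)]
turret_grip [([289.7, 133.5, 70.3, 67.5], 0.69)]
0.6 [ 0.59588266 -0.59588092  0.38068782 -0.38069222]
```

```bash
python3 - <<'E'
import cv2
a=cv2.imread("pics/scene0.png");b=cv2.imread("pics/top0.png")
cv2.imwrite("pics/s1.png",cv2.resize(a[100:320,190:460],None,fx=2.7,fy=2.7,interpolation=3))
cv2.imwrite("pics/t1.png",cv2.resize(b[90:330,90:400],None,fx=2.5,fy=2.5,interpolation=3))
E
```

```text
(no output)
```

View pics/s1.png

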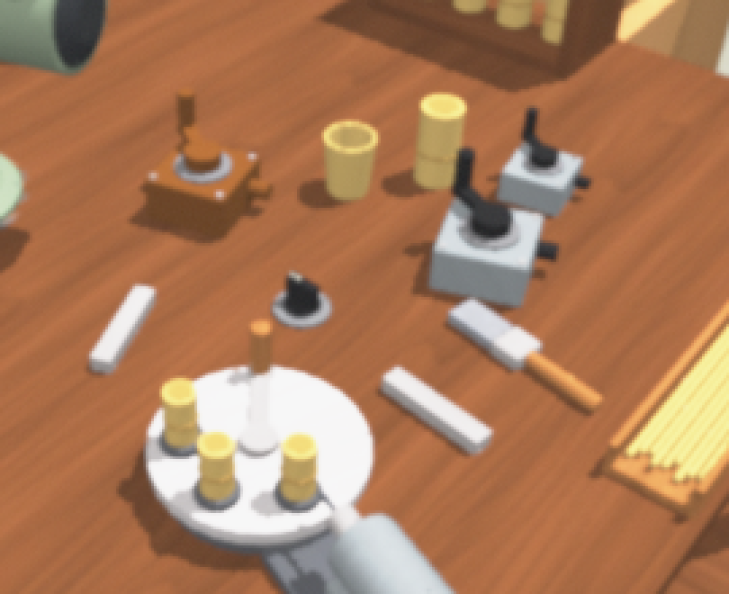

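View pics/t1.png

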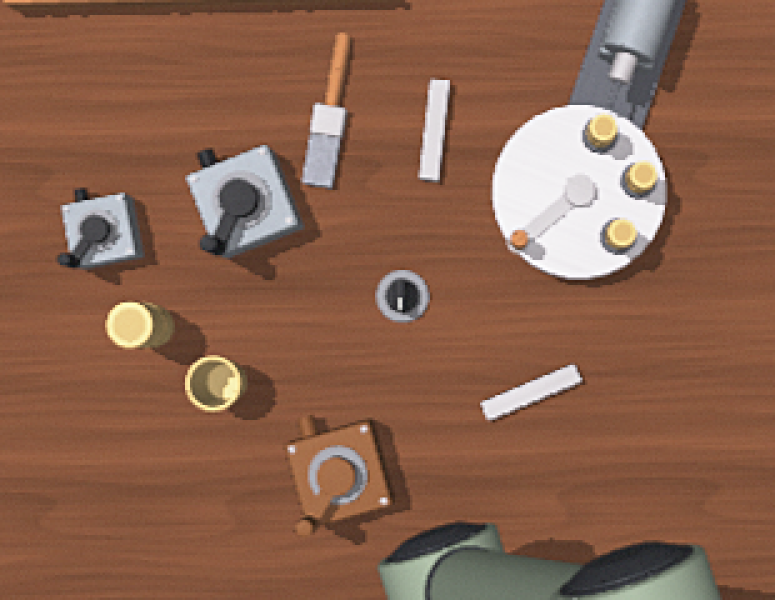

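View pics/top0.png

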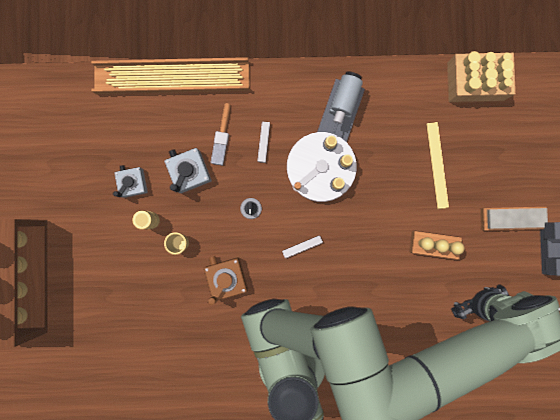

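View pics/scene0.png

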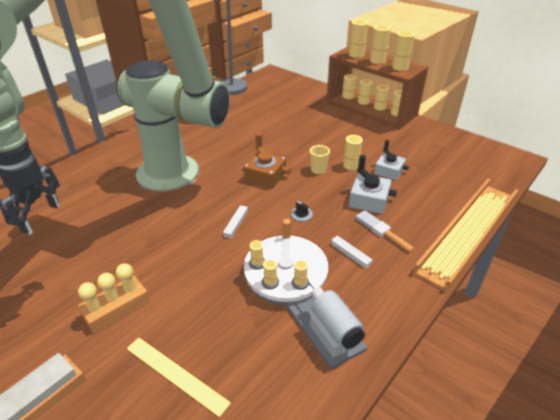

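```bash
cat > h.py <<'E'
from cell import bot
import numpy as np, cv2
from scipy.spatial.transform import Rotation as R
C={n:bot.calibration(n) for n in("scene","top")}
def ray(n,uv,z):
    K,E=C[n]["mtx"],C[n]["extrinsics"]; r,t=E[:3,:3],E[:3,3]
    o=-r.T@t; d=r.T@np.linalg.solve(K,[uv[0],uv[1],1]); return (o+d*(z-o[2])/d[2])
def proj(n,p):
    E=C[n]["extrinsics"]; q=C[n]["mtx"]@(E[:3,:3]@np.array(p)+E[:3,3]); return (q[:2]/q[2])
def tri(a,b):
    P=[C[n]["mtx"]@C[n]["extrinsics"][:3] for n in("scene","top")]
    X=cv2.triangulatePoints(P[0],P[1],np.array(a,float),np.array(b,float)).ravel(); return X[:3]/X[3]
def quat(th):
    "tool down, jaw axis x along angle th"
    x=np.array([np.cos(th),np.sin(th),0]);z=np.array([0,0,-1.]);y=np.cross(z,x)
    q=R.from_matrix(np.c_[x,y,z]).as_quat(); return q[[3,0,1,2]]
E
python3 - <<'E'
from h import *
s=lambda u,v:(190+u/2.7,100+v/2.7); t=lambda u,v:(90+u/2.5,90+v/2.5)
for nm,a,b,z in[("iso grip",(465,153),(211,242),.132),("iso hub",(491,214),(239,198),.085),("tur post",(261,326),(519,238),.112),("tur hub",(259,437),(581,190),.056),
 ("tube1",(298,443),(604,127),.118),("tube2",(216,443),(643,174),.118),("tube3",(179,388),(622,232),.118)]:
    print(nm,tri(s(*a),t(*b)).round(4),ray("top",t(*b),z).round(4),ray("scene",s(*a),z).round(4))
print("plate", ray("top",t(579,192),.048),"box corners",[ray("top",t(*p),.06).round(3) for p in[(187,184),(267,146),(300,226),(222,257)]])
print("tube/cup/lamp",[ray("top",t(*p),z).round(3) for p,z in[((130,325),.11),((214,383),.08),((402,296),.03)]])
print("brush",ray("top",t(325,175),.02))
E
```

```text
iso grip [0.5679 0.3389 0.133 ] [0.5678 0.3389 0.132 ] [0.5675 0.3405 0.132 ]
iso hub [0.6253 0.3134 0.0866] [0.6251 0.3135 0.085 ] [0.6246 0.3158 0.085 ]
tur post [ 0.5658 -0.03    0.1131] [ 0.5657 -0.0302  0.112 ] [ 0.5653 -0.0287  0.112 ]
tur hub [ 0.6288 -0.1098  0.06  ] [ 0.6287 -0.1106  0.056 ] [ 0.6272 -0.1061  0.056 ]
tube1 [ 0.6974 -0.1363  0.1204] [ 0.6979 -0.1364  0.118 ] [ 0.696  -0.1347  0.118 ]
tube2 [ 0.6397 -0.1821  0.1181] [ 0.6395 -0.1822  0.118 ] [ 0.6398 -0.1818  0.118 ]
tube3 [ 0.5695 -0.1543  0.122 ] [ 0.5697 -0.1548  0.118 ] [ 0.5668 -0.1512  0.118 ]
plate [ 0.62712324 -0.10852312  0.048     ] box corners [array([0.647, 0.383, 0.06 ]), array([0.693, 0.282, 0.06 ]), array([0.591, 0.242, 0.06 ]), array([0.554, 0.34 , 0.06 ])]
tube/cup/lamp [array([0.471, 0.443, 0.11 ]), array([0.398, 0.348, 0.08 ]), array([0.502, 0.119, 0.03 ])]
brush [0.65949968 0.21504649 0.02      ]
```

Candidates for the isolator in the top picture are the brown one at (225,280), which is to be left, the small grey one at (128,181), and the large grey one at (186,170). I choose the large grey one: its box measures about 111 mm and its lever direction is about 156°, which fits "on". The turret post is at (298,185), and the lamp knob at (251,208) must not be touched. Next I check that the arm can reach along both arcs.

```bash
cat >> h.py <<'E'
ISO=np.array([.6268,.3130]); ISO_PHI=np.radians(156.0); RI=.065
TUR=np.array([.6275,-.1085]); TUR_PHI=np.radians(128.2); RT=.100
def pose(ax,r,phi,z,k,lag=0.):
    # k=+1/-1: jaw axis along tangent or reversed
    return np.r_[ax+r*np.array([np.cos(phi),np.sin(phi)]),z], quat(phi+k*np.pi/2+lag)
E
python3 - <<'E'
from h import *
for nm,ax,r,p0,z,tot in(("iso",ISO,RI,ISO_PHI,.092,1.571),("tur",TUR,RT,TUR_PHI,.078,1.047)):
  for k in(1,-1):
    for f in(0,.5,1):
      for h in(0,.14):
        p,q=pose(ax,r,p0+f*tot,z+h,k); s=bot.solve_ik(p,q); print(nm,k,f,h,p.round(3),None if s is None else np.round(s,2))
t=bot.camera("top"); c=t[140:205,150:220]; cv2.imwrite("pics/crop_iso.png",cv2.resize(c,None,fx=8,fy=8,interpolation=3)[:,:,::-1])
print(proj("top",[*(ISO+RI*np.array([np.cos(ISO_PHI),np.sin(ISO_PHI)])),.132]))
E
```

```text
iso 1 0 0 [0.567 0.339 0.092] None
iso 1 0 0.14 [0.567 0.339 0.232] None
iso 1 0.5 0 [0.566 0.29  0.092] None
iso 1 0.5 0.14 [0.566 0.29  0.232] None
iso 1 1 0 [0.6   0.254 0.092] None
iso 1 1 0.14 [0.6   0.254 0.232] None
iso -1 0 0 [0.567 0.339 0.092] [ 0.88  1.19 -0.69 -1.88 -1.29  0.  ]
iso -1 0 0.14 [0.567 0.339 0.232] [ 0.88  0.87 -0.8  -1.67 -1.29  0.  ]
iso -1 0.5 0 [0.566 0.29  0.092] None
iso -1 0.5 0.14 [0.566 0.29  0.232] None
iso -1 1 0 [0.6   0.254 0.092] None
iso -1 1 0.14 [0.6   0.254 0.232] [-0.2   0.87 -0.97 -1.84  1.36 -0.  ]
tur 1 0 0 [ 0.566 -0.03   0.078] None
tur 1 0 0.14 [ 0.566 -0.03   0.218] None
tur 1 0.5 0 [ 0.535 -0.071  0.078] None
tur 1 0.5 0.14 [ 0.535 -0.071  0.218] None
tur 1 1 0 [ 0.529 -0.123  0.078] None
tur 1 1 0.14 [ 0.529 -0.123  0.218] None
tur -1 0 0 [ 0.566 -0.03   0.078] None
tur -1 0 0.14 [ 0.566 -0.03   0.218] None
tur -1 0.5 0 [ 0.535 -0.071  0.078] None
tur -1 0.5 0.14 [ 0.535 -0.071  0.218] None
tur -1 1 0 [ 0.529 -0.123  0.078] None
tur -1 1 0.14 [ 0.529 -0.123  0.218] None
[174.22783955 186.92860962]
```

View pics/crop_iso.png

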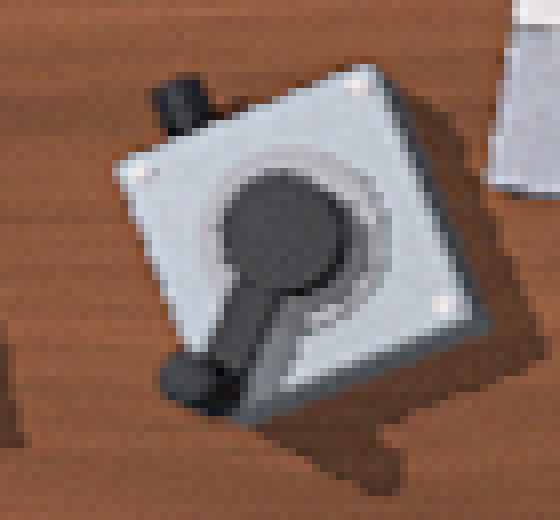

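The crop confirms the large grey box with its lever at on. The IK failures come from my frame: tool y is the pointing axis, so y has to point down.

```bash
sed -i 's/x=np.array(\[np.cos(th),np.sin(th),0\]);.*/x=np.array([np.cos(th),np.sin(th),0]);y=np.array([0,0,-1.]);z=np.cross(x,y)/' h.py
python3 - <<'E'
from h import *
q=bot.read_tool_rot(); print(R.from_quat(q[[1,2,3,0]] if hasattr(q,'shape') else np.array(q)[[1,2,3,0]]).as_matrix().round(2).tolist())
for nm,ax,r,p0,z,tot in(("iso",ISO,RI,ISO_PHI,.092,1.571),("tur",TUR,RT,TUR_PHI,.078,1.047)):
  for k in(1,-1):
    for f in(0,.5,1):
      for h in(0,.14):
        p,q=pose(ax,r,p0+f*tot,z+h,k); s=bot.solve_ik(p,q); print(nm,k,f,h,p.round(3),None if s is None else np.round(s,2))
E
```

```text
[[0.42, -0.0, 0.91], [-0.91, -0.0, 0.42], [0.0, -1.0, -0.0]]
iso 1 0 0 [0.567 0.339 0.092] [ 0.43  0.64 -0.06  0.88  0.   -2.3 ]
iso 1 0 0.14 [0.567 0.339 0.232] [ 0.43  0.54  0.14  1.17  0.   -2.3 ]
iso 1 0.5 0 [0.566 0.29  0.092] [ 0.36  0.6  -0.14  0.84  0.    3.13]
iso 1 0.5 0.14 [0.566 0.29  0.232] [0.36 0.49 0.06 1.14 0.   3.13]
iso 1 1 0 [0.6   0.254 0.092] [ 0.29  0.62 -0.09  0.86  0.    2.28]
iso 1 1 0.14 [0.6   0.254 0.232] [0.29 0.52 0.11 1.16 0.   2.28]
iso -1 0 0 [0.567 0.339 0.092] [ 0.43  0.64 -0.06  0.88  0.    0.85]
iso -1 0 0.14 [0.567 0.339 0.232] [0.43 0.54 0.14 1.17 0.   0.85]
iso -1 0.5 0 [0.566 0.29  0.092] [ 0.36  0.6  -0.14  0.84  0.   -0.01]
iso -1 0.5 0.14 [0.566 0.29  0.232] [ 0.36  0.49  0.06  1.14  0.   -0.01]
iso -1 1 0 [0.6   0.254 0.092] [ 0.29  0.62 -0.09  0.86  0.   -0.87]
iso -1 1 0.14 [0.6   0.254 0.232] [ 0.29  0.52  0.11  1.16  0.   -0.87]
tur 1 0 0 [ 0.566 -0.03   0.078] [-0.18  0.5  -0.35  0.72  0.   -2.42]
tur 1 0 0.14 [ 0.566 -0.03   0.218] [-0.18  0.37 -0.17  1.03  0.   -2.42]
tur 1 0.5 0 [ 0.535 -0.071  0.078] [-0.27  0.46 -0.42  0.69  0.   -3.03]
tur 1 0.5 0.14 [ 0.535 -0.071  0.218] [-0.27  0.32 -0.24  1.01  0.   -3.03]
tur 1 1 0 [ 0.529 -0.123  0.078] [-0.36  0.46 -0.42  0.69  0.    2.63]
tur 1 1 0.14 [ 0.529 -0.123  0.218] [-0.36  0.32 -0.23  1.01  0.    2.63]
tur -1 0 0 [ 0.566 -0.03   0.078] [-0.18  0.5  -0.35  0.72  0.    0.72]
tur -1 0 0.14 [ 0.566 -0.03   0.218] [-0.18  0.37 -0.17  1.03  0.    0.72]
tur -1 0.5 0 [ 0.535 -0.071  0.078] [-0.27  0.46 -0.42  0.69  0.    0.11]
tur -1 0.5 0.14 [ 0.535 -0.071  0.218] [-0.27  0.32 -0.24  1.01  0.    0.11]
tur -1 1 0 [ 0.529 -0.123  0.078] [-0.36  0.46 -0.42  0.69  0.   -0.51]
tur -1 1 0.14 [ 0.529 -0.123  0.218] [-0.36  0.32 -0.23  1.01  0.   -0.51]
```

```bash
cat >> h.py <<'E'
def arc(ax,r,phi0,a0,a1,z,n,speed=.06):
    for a in np.linspace(a0,a1,n+1)[1:]:
        p,q=pose(ax,r,phi0+a,z,-1); bot.move_linear(p,speed=speed,rotation=q)
def snap(tag,box=None):
    for n in("top","scene"):
        im=bot.camera(n)[:,:,::-1]
        b=(90,90,310,240) if n=="top" else (190,100,270,220)
        cv2.imwrite(f"pics/{tag}_{n}.png",cv2.resize(im[b[1]:b[1]+b[3],b[0]:b[0]+b[2]],None,fx=2.5,fy=2.5,interpolation=3))
E
python3 - <<'E'
from h import *
bot.set_gripper(.62,grasp_force=25)
p,q=pose(ISO,RI,ISO_PHI,.24,-1); bot.move_pose(p,q)
p,q=pose(ISO,RI,ISO_PHI,.15,-1); bot.move_linear(p,.15)
print(bot.read_clock(),bot.read_position()); snap("above")
E
```

```text
4.9833 [0.56805472 0.33954602 0.15087207]
```

View pics/above_scene.png

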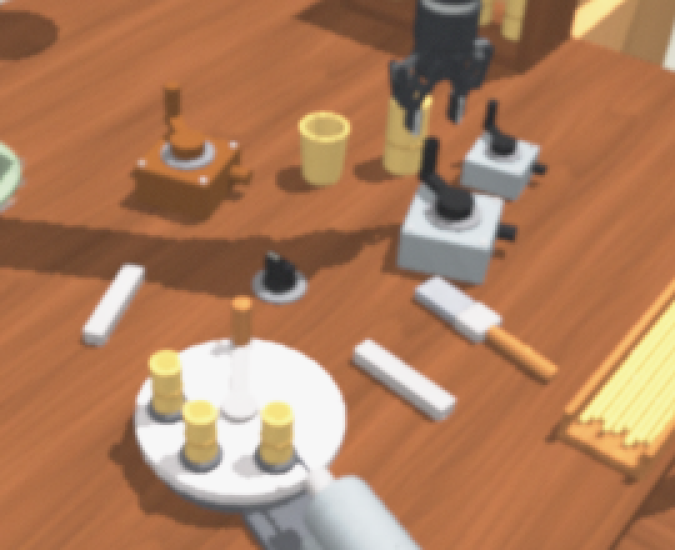

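View pics/above_top.png

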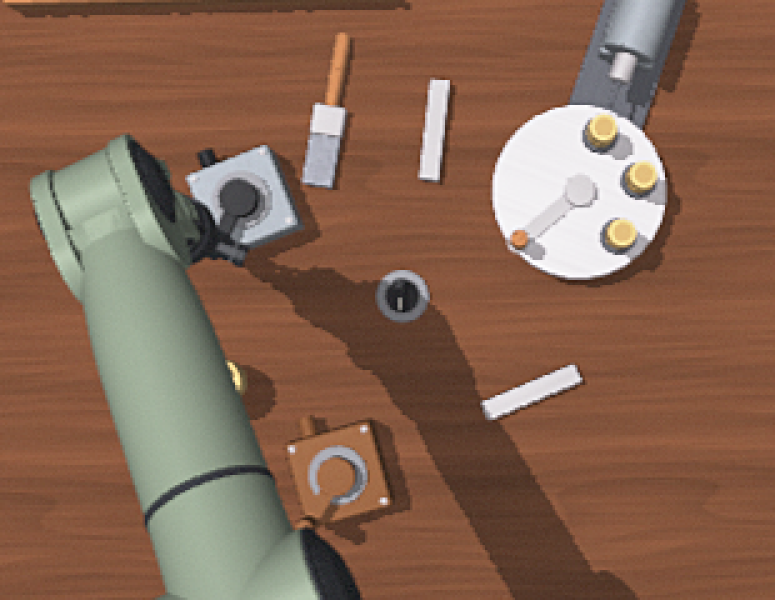

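The open fingers straddle the black post, with one finger on each side in the scene view around (430,100). I descend and grip.

```bash
python3 - <<'E'
from h import *
p,q=pose(ISO,RI,ISO_PHI,.092,-1); print(bot.move_linear(p,.08,until_force=15), bot.read_ft_force())
bot.set_gripper(0.,grasp_force=25)
print(bot.read_gripper_width(),bot.read_ft_force(),bot.read_position(),bot.read_clock()); snap("grip")
E
```

```text
False [ 0.58390194  0.08769853 -0.00891363]
0.24704846509285755 [0.47619985 2.42161714 4.90238356] [0.56802244 0.34035205 0.0930162 ] 6.3333
```

View pics/grip_scene.png

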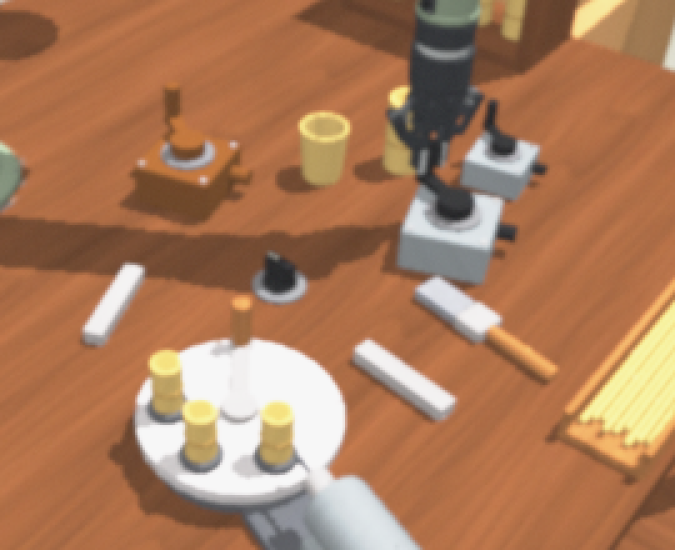

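The gripper holds the post: its opening is 21 mm against a 22 mm post. Now I turn the lever to off.

```bash
python3 - <<'E'
from h import *
for i in range(9):
    arc(ISO,RI,ISO_PHI,i*1.571/9,(i+1)*1.571/9,.092,1,.08)
    f=bot.read_ft_force(); print(i,np.round(f,1),round(float(bot.read_gripper_width()),3))
    if np.linalg.norm(f)>50: print("STOP");break
p=bot.read_position(); d=p[:2]-ISO; print("angle",np.degrees(np.arctan2(d[1],d[0]))%360,np.linalg.norm(d),bot.read_clock()); snap("off")
E
```

```text
0 [1.5 5.1 4. ] 0.252
1 [2.2 7.2 3.8] 0.252
2 [3.  6.3 1.5] 0.246
3 [4.8 3.6 1.9] 0.249
4 [ 8.3  2.6 -0.6] 0.247
5 [ 9.3  4.3 -0.8] 0.248
6 [10.7  7.4 -3.4] 0.248
7 [ 8.4 10.2 -1.6] 0.251
8 [ 4.8 13.9  0.7] 0.248
angle 246.35268120666007 0.05982653269402828 9.3583
```

View pics/off_scene.png

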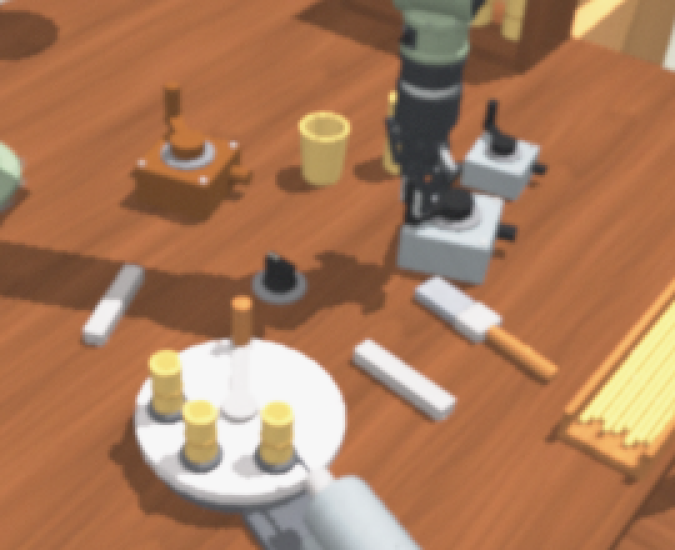

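```bash
python3 - <<'E'
from h import *
bot.set_gripper(.62); 
p=bot.read_position().copy(); p[2]=.25; bot.move_linear(p,.15)
p,q=pose(TUR,RT,TUR_PHI,.25,-1); bot.move_pose(p,q)
print(bot.read_clock()); snap("off2")
E
```

```text
12.4833
```

View pics/off2_top.png

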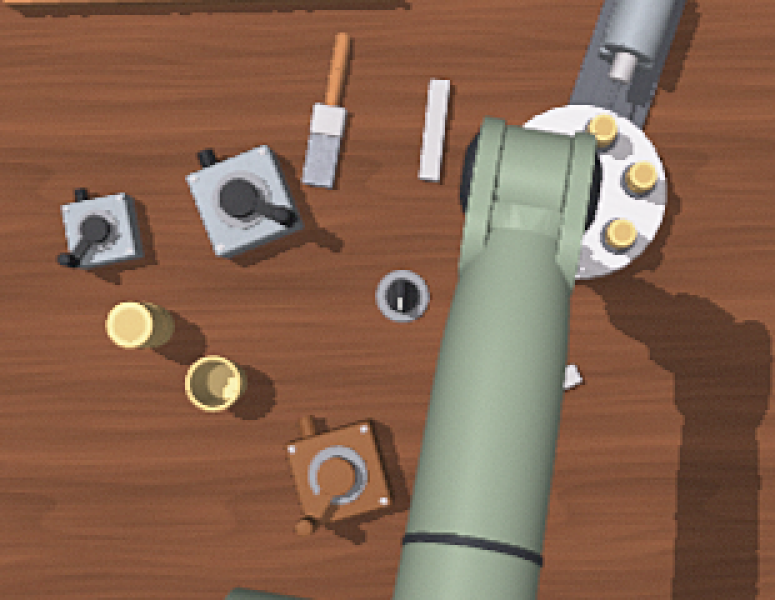

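View pics/off2_scene.png

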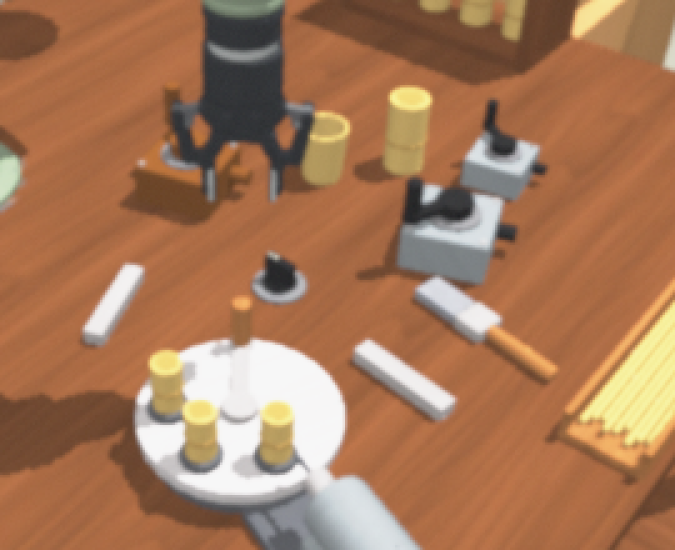

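The lever tip moved to (287,215) in the top crop and (414,183) in the scene crop. I measure its angle, then grip the turret post.

```bash
python3 - <<'E'
from h import *
T=tri((190+414/2.5,100+183/2.5),(90+287/2.5,90+214/2.5)); d=T[:2]-ISO
a0=np.array([.5679,.3389]); print(T.round(4),np.degrees(np.arctan2(d[1],d[0]))%360,"chord",np.linalg.norm(T[:2]-a0))
p,q=pose(TUR,RT,TUR_PHI,.078,-1); print(bot.move_linear(p,.12,until_force=15))
bot.set_gripper(0.,grasp_force=25)
print(bot.read_gripper_width(),bot.read_ft_force(),bot.read_position(),bot.read_clock()); snap("tgrip")
E
```

```text
[0.6004 0.2481 0.1338] 247.85473798057677 chord 0.09645175314760526
False
0.24891081950291385 [0.01995943 0.77110118 3.52146558] [ 0.56605105 -0.0298789   0.07854307] 14.5417
```

View pics/tgrip_scene.png

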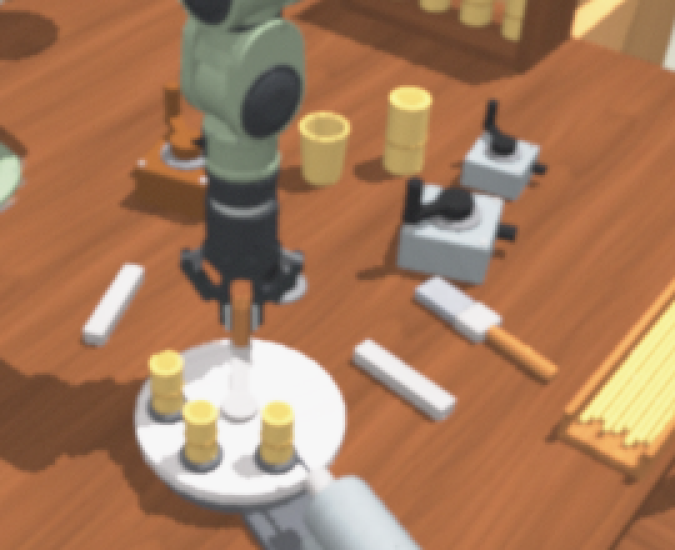

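The lever is off: the chord is 96 mm against 92 mm for a 90° turn. The post is pinched, so I turn the turret 60°.

```bash
python3 - <<'E'
from h import *
for i in range(8):
    arc(TUR,RT,TUR_PHI,i*1.047/8,(i+1)*1.047/8,.078,1,.08)
    f=bot.read_ft_force(); print(i,np.round(f,1),round(float(bot.read_gripper_width()),3))
    if np.linalg.norm(f)>50: print("STOP");break
bot.wait(.3)
p=bot.read_position(); d=p[:2]-TUR; print("angle",np.degrees(np.arctan2(d[1],d[0]))%360,np.linalg.norm(d),bot.read_clock())
bot.set_gripper(.55); p=p.copy(); p[2]=.25; bot.move_linear(p,.15)
p,q=pose(ISO,.1,ISO_PHI+1.571,.25,-1); bot.move_pose(p,q)
print(bot.read_clock()); snap("t2")
E
```

```text
0 [2.9 2.9 3.6] 0.251
1 [4.8 5.8 3.8] 0.248
2 [4.2 4.3 4.1] 0.251
3 [3.  0.9 5. ] 0.25
4 [ 2.5 -3.3  5.7] 0.249
5 [ 3.2 -5.   4.7] 0.251
6 [ 4.4 -0.9  4.4] 0.245
7 [5.  0.5 6.1] 0.248
angle 188.02391252072488 0.0987647519526506 17.475
20.45
```

View pics/t2_top.png

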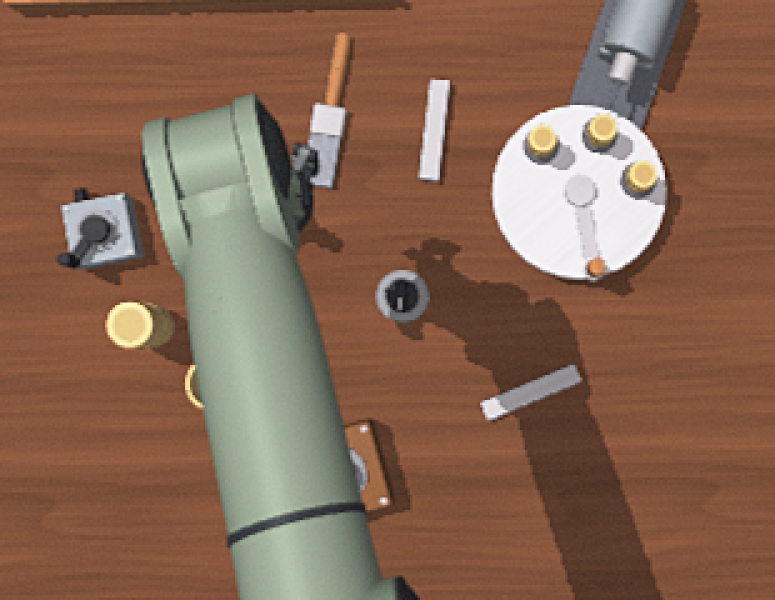

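View pics/t2_scene.png

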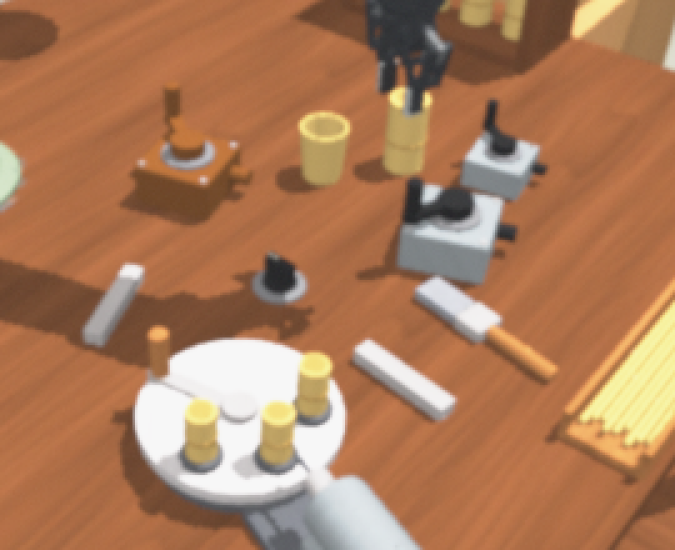

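The post is at (597,267) in the top crop and a blank sits at (602,130), in front of the bit where the first one was. So the turret has moved exactly one step. Now I switch the isolator back on.

```bash
python3 - <<'E'
from h import *
AX=np.array([.627,.311]); P0=np.radians(156.)
a=np.radians(91.)
bot.set_gripper(.62)
p,q=pose(AX,RI,P0+a,.25,-1); bot.move_linear(p,.15,rotation=q)
p,q=pose(AX,RI,P0+a,.092,-1); print(bot.move_linear(p,.12,until_force=15))
bot.set_gripper(0.,grasp_force=25); print(bot.read_gripper_width(),np.round(bot.read_ft_force(),1))
for i in range(9):
    arc(AX,RI,P0,a+(-.02-a)*i/9,a+(-.02-a)*(i+1)/9,.092,1,.08)
    f=bot.read_ft_force(); print(i,np.round(f,1),round(float(bot.read_gripper_width()),3))
    if np.linalg.norm(f)>50: print("STOP");break
bot.wait(.2); p=bot.read_position().copy(); print(p,bot.read_clock())
bot.set_gripper(.62); p[2]=.25; bot.move_linear(p,.15)
bot.goto_joints([-1.271, 0.326, -0.193, 1.052, 0, 1.437]); bot.wait(.3)
print(bot.read_clock(),bot.read_ft_force()); snap("end")
E
```

```text
False
0.24492772846932462 [-5.1  0.6  5.2]
0 [-3.2 -3.9  4.8] 0.253
1 [ 0.2 -7.4  4.8] 0.248
2 [  0.5 -10.9   6.6] 0.248
3 [ -3.2 -11.4   9.2] 0.25
4 [ -8.2 -10.3  13.2] 0.251
5 [-10.7  -1.9  11.4] 0.248
6 [-13.    3.2  10.6] 0.249
7 [-12.6   5.    9.9] 0.25
8 [-13.3   5.3  10.6] 0.247
[0.56356467 0.34162072 0.0920026 ] 26.125
31.2 [-0.99941713 -0.07189559 -0.16959843]
```

View pics/end_top.png

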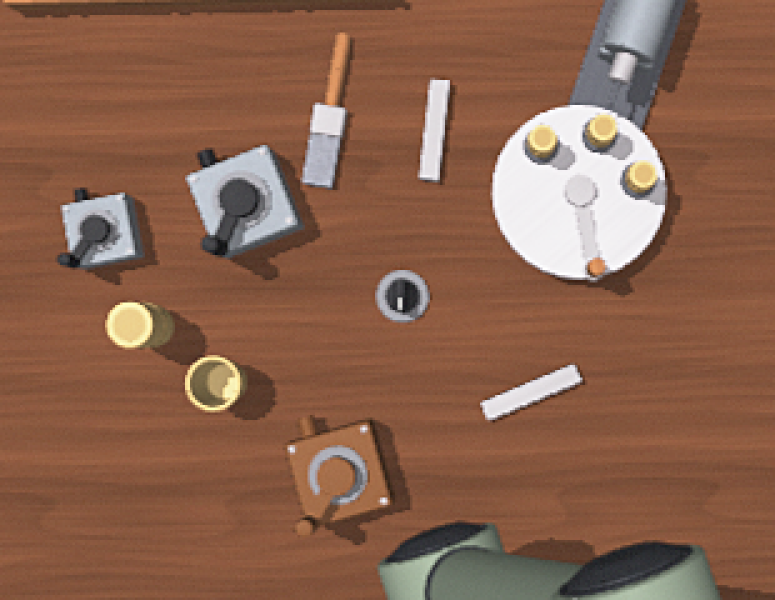

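View pics/end_scene.png

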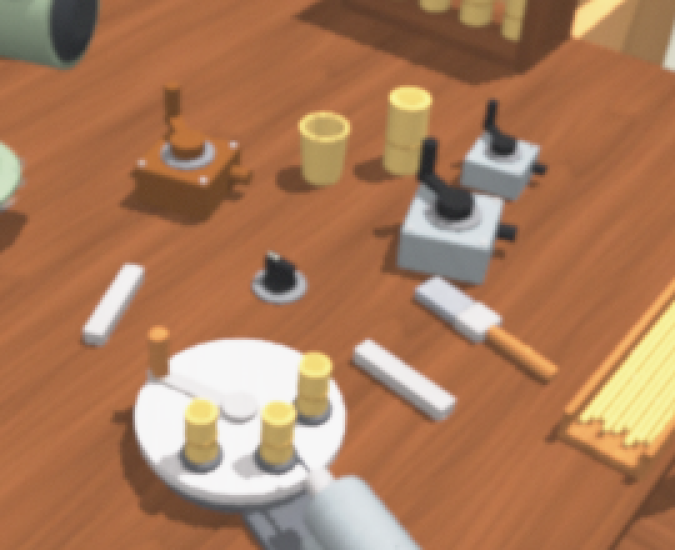

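The tip is within about 1 px of where it started. I measure the lever's residual and the turret angle more precisely.

```bash
python3 - <<'E'
from h import *
for n in("top","scene"):
    im=bot.camera(n); cv2.imwrite(f"pics/fin_{n}.png",im[:,:,::-1])
    a=cv2.cvtColor(cv2.imread(f"pics/{n}0.png"),6).astype(np.float32); b=cv2.cvtColor(im,cv2.COLOR_RGB2GRAY).astype(np.float32)
    c=(174,187) if n=="top" else (362,160); w=8
    f=lambda g:cv2.resize(g[c[1]-w-6:c[1]+w+7,c[0]-w-6:c[0]+w+7],None,fx=8,fy=8,interpolation=cv2.INTER_CUBIC)
    A=f(a)[48:-48,48:-48]; m=cv2.matchTemplate(f(b),A,cv2.TM_CCOEFF_NORMED); _,v,_,l=cv2.minMaxLoc(m); print(n,"lever tip shift px",(l[0]-48)/8,(l[1]-48)/8,round(v,3))
    d=np.abs(a-b)>40; print("changed", [s.tolist() for s in cv2.connectedComponentsWithStats(d.astype(np.uint8))[2][1:] if s[4]>6])
T=tri((190+159/2.5,100+332/2.5),(90+597/2.5,90+267/2.5))
d=T[:2]-TUR; print(T,np.degrees(np.arctan2(d[1],d[0]))%360-128.2)
E
```

```text
top lever tip shift px 0.375 0.25 0.985
changed [[299, 143, 21, 15, 156], [304, 142, 6, 6, 24], [330, 177, 20, 17, 130], [336, 180, 6, 6, 32], [292, 182, 16, 12, 109], [324, 192, 11, 11, 69], [497, 285, 6, 2, 9], [497, 289, 8, 4, 13], [458, 300, 6, 3, 8], [451, 305, 12, 14, 51], [460, 309, 8, 4, 10]]
scene lever tip shift px -0.625 0.375 0.998
changed [[41, 166, 5, 5, 16], [43, 168, 8, 5, 22], [46, 177, 3, 3, 8], [54, 176, 5, 11, 31], [43, 181, 4, 5, 14], [40, 193, 17, 22, 158], [5, 199, 8, 8, 33], [19, 203, 5, 4, 13], [27, 204, 6, 14, 37], [2, 210, 16, 15, 77], [20, 211, 2, 5, 7], [32, 219, 7, 14, 42], [284, 219, 6, 5, 23], [25, 220, 8, 14, 60], [250, 231, 7, 5, 25], [275, 235, 16, 7, 59], [249, 239, 11, 12, 84], [312, 241, 11, 8, 48], [244, 248, 23, 23, 289], [307, 249, 16, 22, 282]]
[ 0.52902743 -0.12308861  0.11302317] 60.22701702120651
```

The lever tip is off by less than 0.5 px in the top view (about 1.3 mm, or 0.02 rad). The turret has turned 60.2°. Only the turret and the gripper differ between the first and last pictures.

```bash
python3 - <<'E'
from cell import bot
print(bot.read_clock()); bot.close_job()
E
```

```text
31.4
the job is handed in; nothing more can be done
```

The next blank is at the drill and the isolator is back on; I handed the job in at 31.4 s. I pinched the large grey isolator's grip and turned it to off, carried the turret post 60° anticlockwise, switched the isolator on again and moved the arm clear.

- **Isolator:** the lever was measured at off before the turret moved. Afterwards its tip was back within about 0.5 px of its start in the top view and 0.7 px in the scene view, roughly 0.02–0.04 rad.
- **Turret:** it turned 60.2°, with a blank exactly where the first one stood in front of the bit.
- **Everything else:** comparing the pictures before and after, only the turret and the gripper changed. The lamp knob and the loose things look unmoved.
- **Forces:** the wrist readings at the end of each move stayed under about 20 N.

One check disagreed slightly. The off-end measurements suggested the isolator's axis was 2–4 mm from my first estimate, so I corrected it before switching back on. No check failed.

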